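Tag the trackball dish and turn it for the webcam

ROBOT

A 7-joint arm with a two-finger parallel gripper is mounted at the origin on the work surface. World frame = base frame: x ahead of the robot, y to its left, z up, the work surface at z = 0. Lengths are in m, angles in rad, forces in N, time in s.
With the tool pointing down it reaches from about 0.425 to 0.925 m from the base axis. Payload 6.8 kg.
Tool frame: the origin (TCP) lies between the finger pads, 19 mm behind the fingertips; this is the grasp point; z points along the fingers, y is the line along which they close (so a half turn about z gives the same grasp; the last joint's range is limited). The gripper opens to 85 mm and grips with 20 to 120 N. Pads are 22 mm wide; open, the fingers measure 114 mm over their backs; the gripper's body (76 mm by 85 mm) begins 54 mm behind the grasp point. The pads swing forward as they close: fully open they stand 13 mm farther back than shut.
Start: joints at [1.085, 0.477, 0.022, 1.555, -0.011, 1.109, -0.083], TCP at [0.249, -0.627, 0.25] pointing down, gripper open.
Joint ranges: [-2.96, 2.96], [-0.34, 2.1], [-1.41, 1.46], [0.24, 2.44], [-1.37, 4.51], [0.17, 1.92], [-2.96, 2.96]. Speed limits (rad/s): [2.39, 2.39, 3.14, 3.14, 3.14, 3.14, 3.14].

INTERFACE

Orientations are given as a rotation vector (axis times angle).
In Python, from bench import get_obs, grab_frame, hand_in gives the robot as it stands.
- The arm moves only by the tool drive_tool, never from a script. Its argument "rows" is a list of rows, each an object with "offset": the shift along the tool's x, y, z as a fraction of full scale, a list of three; "rotation": the turn, a rotation vector about the tool's x, y, z as a fraction of full scale, a list of three; "claw": the opening, from 0 (shut) to 1 (fully open). In form: [{"offset": [tx, ty, tz], "rotation": [wx, wy, wz], "claw": claw}, ...]. A call has 1 to 20 rows; each row is the pose to reach, as a shift and turn from the pose commanded when the call began, along the tool's axes at that moment; what a row does not reach only later rows make up. Full scale, the value 1, is 0.15 m for a shift and 2 rad for a turn. A row lasts 1/12 s, in which the tool goes at most 41.7 mm and 7.16 degrees, less where a joint would pass 70% of its speed; a pose out of reach is approached as far as the arm can. A call with a number of a shift or a turn outside -1 to 1 is refused whole. A call with a gripper value outside its range is refused whole. The fingers move at their own pace and stop on an object; "force" is the grip in N (left out, the last holds). Time passes only in rows, so rows that repeat a pose let the fingers close. It gives the time, the measured TCP pose, the force, the opening and the grip force at its end, in the units of the state.
- get_obs(): the state, without advancing time (a new reading comes with each control period).
- grab_frame(name): name is "scene" or "top" or "wrist"; returns a dict with "frame" (420x560x3 uint8, red, green, blue), "z_map" (420x560 float32, m along the optical axis (not along the pixel's ray), 0 where there is no reading), "vfov" (degrees; the focal length in pixels is half the picture's height over the tangent of half this angle, whatever the lens; pixels are square), "cx", "cy" (the principal point, pixels), "R" (3x3) and "t" (3): a world point X has camera coordinates R X + t. Camera axes: x right, y down, z forward; pixel columns grow to the right and rows downward; lengths in m; the calibration is good to about 2 mm. A picture is of the moment at which its call begins.
- hand_in(): hands the job in; it is judged then, once.
The state is a dict: "clock": time; "joints": joint angles; "qvel": joint speeds; "tau": joint torques, N m; "tcp_pos": TCP position; "orientation": TCP orientation; "contact_force": force on the tool from outside, world axes, zero at the start; "moment": the same for the moment, N m; "grip_width": finger opening in m; "gripper_force": force on a finger pad.
Only numpy, scipy, OpenCV 4.12 (cv2) and the standard library are available. Lean on these libraries where they do the work, as an engineer would, in place of code of your own. Each camera call takes 0.05 s, during which the arm holds its last target. There are 200 camera calls.

TASK

Squeeze the orange spring clip to take it off its little steel stand, close it onto the blue upright tab of the dish and let go of it. Then lift the dish by its bridge handle, and once it is clear of the mat turn it a quarter turn clockwise (seen from above), so that the clipped tab faces the side of the mat with the white stripe; keep the dish level and the red ball in the middle all the while, and leave the other things on the desk alone. Finish still holding the dish like that in the air over the mat, its foot about 10 cm up (at least 6 cm).

Things in the scene. Friction and masses are not known exactly. Their poses are not given: they have to be found in the camera images.
- dish: Loose aluminium dish, 0.28 kg, 116 mm across, rim top 20 mm above its foot; inside, a shallow 9 degree cone slopes down to the middle (floor 5 mm above the foot): brisk starts and stops make the ball roll. Origin: centre of its foot, z up. It starts on the mat with the mat's axes. Blue bridge handle over the middle, along the dish's x; blue upright tab at its +y side.
- dish_handle (a point): Centre of the bridge handle's bar, 114 mm straight above the dish's origin. The bar is 126 mm long (dish x), 12 mm thick (y), from 108 to 120 mm above the foot, on posts at x = +-60 mm. Grip here from above, fingers closing along the dish's y.
- dish_tab (a point): Point in the middle of the blue tab, 8 mm below its top edge and 36 mm above the dish's foot, at dish y = +64 mm. The tab is an upright plate 4 mm thick (in dish y), 44 mm wide (in dish x); its top edge is 44 mm above the foot and it stands free down to 20 mm. The clip goes over its top edge from above.
- ball_center (a point): Centre of the loose red ball, 38 mm diameter, 60 g, that rests in the middle of the dish.
- clip: Orange sprung clip like a clothes peg, 58 mm tall, 22 mm wide (its y), 36 g, loose, jaws down, levers up. Origin at the jaw tips, on the jaws' closing plane; z up. Fixed half on its -x side: jaw from x = -8 to -2 mm (inner face), upright lever above with outer face at x = -11 mm. Moving half on its +x side. It starts clipped 15 mm deep on the stand's fin, with the stand's yaw.
- clip_grip (a point): On the clip's axis (x = y = 0), 50 mm above the jaw tips: the height for the TCP when squeezing the levers, fingers closing along the clip's x.
- clip_mouth (a point): Between the closed jaws, 7 mm above the jaw tips; it comes to dish_tab when the clip is 15 mm deep on the tab. Squeezed, the fixed jaw stays at x = -2 mm and only the other swings away: the mouth then runs from clip x = -2 to about +8 mm, so the tab should enter at about x = +3 mm.
- clip_arm (a joint): Moving half's angle about a pin along y at clip x = 0, z = 28 mm: 0 closed on 4 mm sheet, lever leaning out to x = +22 mm at its top; 0.40 rad fully squeezed, on a stop, lever upright with outer face at x = +11 mm (22 mm over both levers). Squeezing takes about 8 N, closed jaws press about 5 N.
- stand: Small fixed steel stand for the clip: base 50 x 60 x 12 mm with an upright fin 4 mm thick (its x), 44 mm wide (its y), top edge at 32 mm. Origin: centre of its underside, z up.
- mat: Fixed round black rubber mat, 176 mm diameter, 3 mm thick; origin: centre of its underside, z up. The white stripe lies at its +x edge; the dish's tab is at first on its +y side.
- mat_stripe (a point): Middle of the white stripe (14 x 50 mm) on the mat, 77 mm from the mat's centre along its +x.
- mouse: Black mouse, 112 x 60 x 36 mm, loose; origin: centre of its underside. Leave alone.
- jar: Lidded glass jar, 56 mm diameter, 75 mm tall, loose; origin: centre of its underside. Leave alone.
- puller: Keycap puller with green handle, about 95 mm long, 27 mm wide, 12 mm thick, loose; origin on its underside near the middle. Leave alone.
- case_low: Lower of two stacked plastic game cases, 135 x 190 x 14 mm, loose; origin: centre of its underside. Leave alone.
- case_top: Upper game case, 135 x 190 x 14 mm, loose; origin: centre of its underside. Leave alone.
Not all that is in view belongs to the job. Leave any pink look-alike of the dish alone.

How it is judged:
On the way, in this order (a step that is already met when the one before it is completed fails the run):
1. the clip is closed on the dish's tab and let go, the dish still on its mat (distance between clip_mouth and dish_tab below 0.02 m and contact force between clip and dish above 2 N and contact force between the fingers and clip below 0.1 N and angle between clip's own z axis and vertical below 0.35 rad and height (world z) of dish below 0.01 m), for 0.2 s.
2. the dish is lifted clear of the mat by its handle, level, before it is turned (height (world z) of dish above 0.03 m and angle between dish's own z axis and vertical below 0.14 rad and angle between the x axis of dish and the x axis of mat, either way round below 0.5 rad and contact force between the fingers and dish above 2 N and horizontal distance between ball_center and dish below 0.015 m), for 0.1 s.
At the end, for the whole second after the job is handed in: Gripper holds the dish still by its handle, foot 60 to 195 mm above the mat, within 50 mm of its centre, level within 0.10 rad, tab facing the stripe within 0.17 rad; ball in the dish within 12 mm of the middle; clip closed on the tab (within 20 mm of dish_tab, 0.35 rad of upright), not touched (distance between clip_mouth and dish_tab below 0.02 m and contact force between each of clip, the fingers and dish above 2 N and contact force between the fingers and clip below 0.1 N and angle between clip's own z axis and vertical below 0.35 rad and height (world z) of dish between 0.063 and 0.2 m and horizontal distance between dish and mat below 0.05 m and angle between dish's own z axis and vertical below 0.1 rad and angle between the x axis of dish and the y axis of mat, either way round below 0.17 rad and x of dish_tab in the frame of mat above 0.02 m and horizontal distance between ball_center and dish below 0.012 m and height (world z) of ball_center above 0.075 m and contact force between ball and dish above 0.15 N and contact force between the fingers and ball below 0.05 N and linear speed of dish below 0.03 m/s and linear speed of ball below 0.05 m/s); the arm keeps its last pose, push and grip.
It fails at once if the ball rolls more than 22 mm from the middle of the dish (horizontal distance between ball_center and dish above 0.022 m).
It fails at once if the dish is tipped more than 0.2 rad (angle between dish's own z axis and vertical above 0.2 rad).
It fails at once if the mouse, jar, keycap puller or a game case is moved more than 25 mm (distance of any of mouse, jar, puller, case_low, case_top from where it was at the start of the episode above 0.025 m).
It also fails if it takes over 72 s, if anything falls off the work surface, if the arm or the gripper's body presses on something with over 40 N, if the wrist force passes 120 N, or if a joint passes its speed limit or range.

## Working session

There is one attempt and no reset: what is moved stays moved. The work goes in short steps, Python scripts to look and compute and a tool call to move; the robot and the scene stay as the last step left them, time stands still between calls to the robot, and variables do not carry over. Pictures are saved under pics/ and viewed, at most 10 in all, crops included, and the job is handed in when it is done.

Besides the shell and the picture viewer there is one more tool, called after "Emit:" as name(argument=value, ...), one argument or row to a line, values as JSON. drive_tool: Moves the arm, as the interface text tells. Its arguments: {"type":"object","properties":{"rows":{"type":"array","items":{"type":"object","properties":{"offset":{"type":"array","items":{"type":"number"}},"rotation":{"type":"array","items":{"type":"number"}},"claw":{"type":"number"}}}},"force":{"type":"number"}},"required":["rows"]}

```bash
mkdir -p pics; ls
cat > h.py <<'E'
import numpy as np, cv2
from bench import get_obs, grab_frame
from scipy.spatial.transform import Rotation as Ro
def cloud(d):
    f=210/np.tan(np.radians(d["vfov"])/2); z=d["z_map"]
    v,u=np.mgrid[0:420,0:560]
    P=np.stack([(u-d["cx"])/f*z,(v-d["cy"])/f*z,z],-1)
    return (P-d["t"])@np.asarray(d["R"])
def save(d,n): cv2.imwrite("pics/"+n,d["frame"][...,::-1])
E
python3 - <<'E'
from h import *
o=get_obs();print(o)
a=grab_frame("scene");b=grab_frame("top")
np.savez("s0.npz",**a);np.savez("t0.npz",**b)
for d in(a,b):print(d["vfov"],d["cx"],d["cy"],(-np.asarray(d["R"]).T@d["t"]).round(3))
cv2.imwrite("pics/st.png",cv2.resize(np.vstack([a["frame"],b["frame"]])[...,::-1],(450,600)) if 0 else a["frame"][...,::-1])
save(b,"t.png")
E
```

```text
pics
{'clock': 0.0, 'joints': array([ 1.08494011,  0.47779966,  0.02231028,  1.55646892, -0.01147395,
        1.10927355, -0.08306905]), 'qvel': array([ 7.04478384e-04,  7.25006887e-04, -3.27438762e-04,  1.36053409e-03,
        2.69435052e-04, -2.25428669e-05,  7.09762208e-04]), 'tau': array([-9.32926099e-06, -5.96441674e+01,  1.60841670e+00, -2.81189561e+01,
        1.27169615e-02,  9.37143923e-03,  2.29093740e-05]), 'tcp_pos': array([ 0.24875601, -0.62688901,  0.24901803]), 'orientation': array([-3.08396935e+00, -5.89665532e-01,  7.59286177e-04]), 'contact_force': array([-0.60722144, -0.45138433,  0.68602824]), 'moment': array([-0.00604833,  0.03983891,  0.01504274]), 'gripper_force': 0.0, 'grip_width': 0.08527290661087626}
49.5895818867127 286.5814032202452 206.239467938387 [ 1.313 -0.327  0.803]
57.29815938492212 277.8881512857485 214.29989105552187 [ 0.338 -0.003  1.048]
```

View pics/st.png

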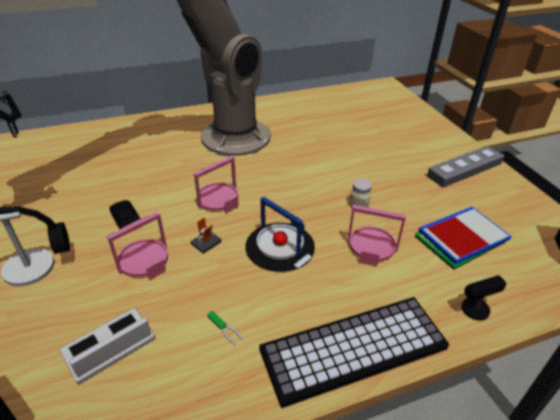

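View pics/t.png

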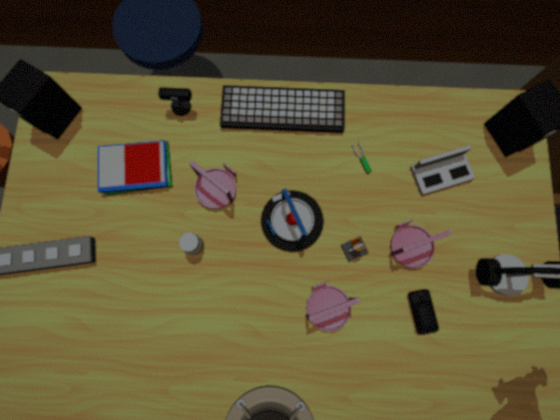

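Top view: silver dish with blue handle at (292,220) on the black mat, and the orange clip on its stand at (354,248). The pink look-alikes at (216,188), (412,246) and (329,308) don't fit, because they are pink and not aluminium/blue. Next I measure and take one enlarged crop.

Run:
```python
from h import *
ims=[]
for n in("s0","t0"):
    d=dict(np.load(n+".npz"));P=cloud(d);hsv=cv2.cvtColor(d["frame"],cv2.COLOR_RGB2HSV)
    H,S,V=[hsv[...,i].astype(int) for i in range(3)]
    near=(P[...,0]>.3)&(P[...,0]<.75)&(abs(P[...,1])<.45)&(P[...,2]<.3)
    print(n,"table z",[P[r,c].round(4).tolist() for r,c in((330,170),(270,260))])
    blue=(H>98)&(H<125)&(S>120)&near&(abs(P[...,1])<.15)
    for nm,m in(("bar",blue&(P[...,2]>.105)),("tab",blue&(P[...,2]<.06)&(P[...,2]>.02)),("ball",((H<6)|(H>174))&(S>170)&near&(abs(P[...,1])<.15)),("clip",(H>6)&(H<16)&(S>170)&near&(P[...,2]>.02)&(P[...,1]<-.05)&(P[...,1]>-.3))):
        q=P[m]
        if len(q)<4: print(nm,len(q));continue
        v,u=np.nonzero(m)
        c=cv2.minAreaRect((q[:,:2]*1000).astype(np.float32))
        print(nm,len(q),"px",u.mean().round(),v.mean().round(),"med",np.median(q,0).round(4),"zmax",q[:,2].max().round(4),"rect",np.round(c[0],1),np.round(c[1],1),round(c[2],1))
    # white stripe, mat: dark
    m=(V<60)&near&(P[...,2]<.02)&(P[...,2]>-.02)&(abs(P[...,1])<.15)&(P[...,0]>.35)
    k,l,st,ce=cv2.connectedComponentsWithStats(m.astype(np.uint8))
    for i in np.argsort(-st[1:,4])[:3]+1:
        q=P[l==i];c=cv2.minEnclosingCircle((q[:,:2]*1000).astype(np.float32));print("dark",st[i],ce[i].round(),c)
    x,y=((195,180) if n=="s0" else (250,170))
    ims.append(cv2.resize(d["frame"][y:y+110,x:x+130,::-1],(520,440) if 0 else (400,338),interpolation=cv2.INTER_CUBIC))
cv2.imwrite("pics/crop.png",np.hstack(ims))
```

```text
s0 table z [[0.7025, -0.3377, -0.0046], [0.607, -0.1096, -0.0021]]
bar 219 px 283.0 212.0 med [ 0.5608 -0.0354  0.1204] zmax 0.1247 rect [551.2 -39.1] [122.4  13.3] 27.3
tab 72 px 289.0 235.0 med [ 0.5362 -0.0124  0.0343] zmax 0.0594 rect [535.7 -11.5] [125.6  70.4] 25.3
ball 133 px 280.0 238.0 med [ 0.558  -0.0424  0.0376] zmax 0.0468 rect [554.3 -40.5] [29.6 25.8] 69.6
clip 140 px 204.0 228.0 med [ 0.478  -0.2092  0.0549] zmax 0.0743 rect [ 480.7 -207.9] [32.8 22.9] 24.5
dark [246 227  68  44 992] [276. 254.] ((548.0438842773438, -40.21485137939453), 86.80057525634766)
dark [265 225   4   2   5] [266. 225.] ((465.266357421875, -45.49403381347656), 4.518237590789795)
t0 table z [[0.2404, 0.2713, 0.0008], [0.4054, 0.0441, -0.0003]]
bar 179 px 294.0 211.0 med [ 0.5466 -0.0356  0.1232] zmax 0.1273 rect [543.9 -37.9] [122.9  12. ] 27.7
tab 45 px 275.0 227.0 med [0.513  0.0182 0.0455] zmax 0.0593 rect [528.1  -9.7] [120.9  69.9] 27.6
ball 68 px 290.0 220.0 med [ 0.539  -0.0323  0.0427] zmax 0.1144 rect [518.7 -33.2] [22.6 75.9] 88.3
clip 39 px 355.0 243.0 med [ 0.4843 -0.2028  0.0588] zmax 0.0702 rect [ 476.9 -206.4] [28.3 21. ] 24.5
dark [ 261  191   62   61 1276] [293. 225.] ((544.667724609375, -37.95028305053711), 86.34864044189453)
```

View pics/crop.png

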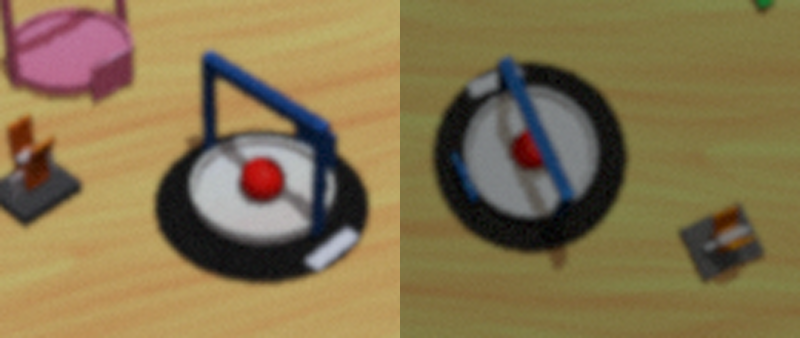

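The crop confirms it: a silver dish with blue bridge handle, ball and stripe, plus the orange clip on the dark stand at about top (354,248). The two views differ by about 7 mm, so I'll refine with the wrist camera over the clip.

Emit:
drive_tool(
  rows=[
    {"offset":[0.8,-0.68,0],"rotation":[0,0,0],"claw":1},
    {"offset":[0.8,-0.68,0],"rotation":[0,0,0],"claw":1},
    {"offset":[0.8,-0.68,0],"rotation":[0,0,0],"claw":1},
    {"offset":[0.8,-0.68,0],"rotation":[0,0,0],"claw":1},
    {"offset":[0.8,-0.68,0],"rotation":[0,0,0],"claw":1},
  ],
)

```text
clock: 0.52
tcp_pos: [0.328, -0.4813, 0.2497]
orientation: [-3.079, -0.604, -0.004]
contact_force: [0.2, 1.2, -0.5]
grip_width: 0.085
gripper_force: 0.0
```

Emit:
drive_tool(
  rows=[
    {"offset":[0.8,-0.68,0],"rotation":[0,0,0],"claw":1},
    {"offset":[0.8,-0.68,0],"rotation":[0,0,0],"claw":1},
    {"offset":[0.8,-0.68,0],"rotation":[0,0,0],"claw":1},
    {"offset":[0.8,-0.68,0],"rotation":[0,0,0],"claw":1},
    {"offset":[0.8,-0.68,0],"rotation":[0,0,0],"claw":1},
  ],
)

```text
clock: 0.93
tcp_pos: [0.4009, -0.3423, 0.2499]
orientation: [-3.08, -0.605, -0.003]
contact_force: [0.2, 0.2, -0.3]
grip_width: 0.0853
gripper_force: 0.0
```

Emit:
drive_tool(
  rows=[
    {"offset":[0.8,-0.68,0],"rotation":[0,0,-0.81],"claw":1},
    {"offset":[0.8,-0.68,0],"rotation":[0,0,-0.81],"claw":1},
    {"offset":[0.8,-0.68,0],"rotation":[0,0,-0.81],"claw":1},
    {"offset":[0.8,-0.68,0],"rotation":[0,0,-0.81],"claw":1},
    {"offset":[0.8,-0.68,0],"rotation":[0,0,-0.81],"claw":1},
    {"offset":[0.8,-0.68,0],"rotation":[0,0,-0.81],"claw":1},
    {"offset":[0.8,-0.68,0],"rotation":[0,0,-0.81],"claw":1},
    {"offset":[0.8,-0.68,0],"rotation":[0,0,-0.81],"claw":1},
    {"offset":[0.8,-0.68,0],"rotation":[0,0,-0.81],"claw":1},
    {"offset":[0.8,-0.68,0],"rotation":[0,0,-0.81],"claw":1},
    {"offset":[0.8,-0.68,0],"rotation":[0,0,-0.81],"claw":1},
    {"offset":[0.8,-0.68,0],"rotation":[0,0,-0.81],"claw":1},
    {"offset":[0.8,-0.68,0],"rotation":[0,0,-0.81],"claw":1},
    {"offset":[0.8,-0.68,0],"rotation":[0,0,-0.81],"claw":1},
    {"offset":[0.8,-0.68,0],"rotation":[0,0,-0.81],"claw":1},
  ],
)

```text
clock: 2.18
tcp_pos: [0.4705, -0.2107, 0.2498]
orientation: [-1.706, -2.638, 0.0]
contact_force: [-0.5, 0.3, 0.0]
grip_width: 0.0855
gripper_force: 0.0
```

Run:
```python
from h import *
o=get_obs();print(o["clock"],o["tcp_pos"],o["joints"].round(3));R=Ro.from_rotvec(o["orientation"]).as_matrix();print(R.round(3))
d=grab_frame("wrist");np.savez("w1.npz",**d);save(d,"w1.png")
print(d["vfov"],d["cx"],d["cy"],(-np.asarray(d["R"]).T@d["t"]).round(3))
```

```text
2.1833 [ 0.47048527 -0.21069538  0.24975723] [ 0.674  0.248 -0.436  1.909  0.123  1.011  0.607]
[[-0.41   0.912 -0.   ]
 [ 0.912  0.41   0.   ]
 [ 0.    -0.    -1.   ]]
66.3799032745535 282.8629157680243 213.81118446271972 [ 0.438 -0.137  0.374]
```

View pics/w1.png

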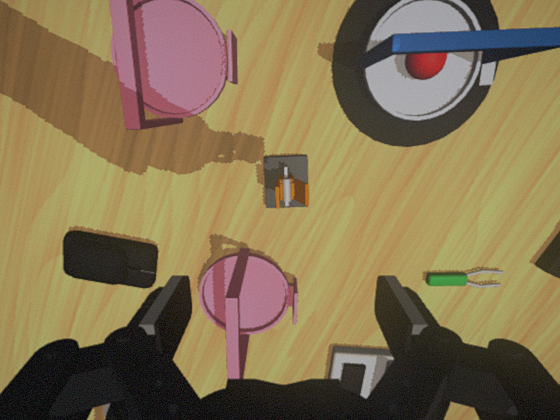

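Wrist view: clip on its stand at about (288,185), dish upper right with its handle bar at (400–560,40), and the pink decoys at left and below the clip. Now I measure the clip closely.

```bash
python3 - <<'E'
from h import *
d=dict(np.load("w1.npz"));P=cloud(d);hsv=cv2.cvtColor(d["frame"],cv2.COLOR_RGB2HSV)
H,S,V=[hsv[...,i].astype(int) for i in range(3)]
print("table",P[200,200],P[260,380])
tcp=np.array([.4705,-.2107,.2498]);ex=np.array([-.41,.912,0]);ey=np.array([.912,.41,0])
def loc(p):q=p-tcp;return np.stack([q@ex,q@ey,p[...,2]],-1)*1000
m=np.zeros(H.shape,bool);m[145:215,255:320]=1
st=m&(P[...,2]>.006)&(P[...,2]<.02)
q=P[st];c=cv2.minAreaRect((loc(q)[:,:2]).astype(np.float32));print("stand",len(q),np.median(q[:,2]),c)
o=m&(H>5)&(H<20)&(S>150)&(P[...,2]>.022)
print("H",np.unique(H[o],return_counts=True))
L=loc(P)
for z0 in range(20,80,6):
    s=m&(L[...,2]>z0)&(L[...,2]<=z0+6)
    if s.sum()>3:
        for nm,t in(("org",s&o),("oth",s&~o)):
            if t.sum()>3:
                l=L[t];print(z0,nm,len(l),"x",l[:,0].min().round(1),l[:,0].max().round(1),"y",np.percentile(l[:,1],[0,25,50,75,100]).round(1))
top=m&(L[...,2]>68);k,lab,s,ce=cv2.connectedComponentsWithStats(top.astype(np.uint8))
for i in range(1,k):
    l=L[lab==i];print("top",s[i],l.min(0).round(1),l.max(0).round(1))
E
python3 - <<'E'
import cv2
i=cv2.imread("pics/w1.png");cv2.imwrite("pics/w1c.png",cv2.resize(i[140:220,245:330],None,fx=7,fy=7,interpolation=cv2.INTER_CUBIC))
E
```

```text
table [ 3.91057567e-01 -2.76005446e-01  3.86312586e-04] [ 6.29932075e-01 -2.56936197e-01 -1.06015156e-05]
stand 1367 0.01234205752412685 ((-1.9230403900146484, 4.068597793579102), (50.01280212402344, 60.03144073486328), 87.9516372680664)
H (array([10, 11, 12, 13, 14, 15, 16, 17, 18]), array([  1,   7,  45,  83, 115, 120, 111,  62,   8]))
20 org 5 x 8.7 8.9 y [-2.2 -1.1  0.   9.9 11. ]
20 oth 12 x 8.5 20.1 y [-3.3  1.9  5.   8.8 11.1]
26 org 5 x 8.4 9.1 y [-3.3 -2.1 -1.1  0.   1.1]
26 oth 30 x -23.8 20.0 y [-4.4  3.3  4.4  5.6  7.7]
32 org 8 x 8.5 9.5 y [-2.1 -0.2  4.9  9.7 10.8]
32 oth 38 x -23.2 20.1 y [-4.3  2.4  3.3  4.4  8.6]
38 org 15 x -12.8 9.4 y [-3.1  9.5  9.6 10.6 10.8]
38 oth 14 x -12.6 9.8 y [-4.2  2.7  8.4  9.4 13.6]
44 org 146 x -13.0 9.5 y [-5.1 -1.   9.5 11.8 13.7]
44 oth 167 x -14.5 10.2 y [-7.2  2.1  4.2  6.8 15.5]
50 org 58 x -11.7 9.4 y [-6.  14.4 14.6 15.5 16.6]
50 oth 42 x -13.8 9.9 y [-7.1  3.1  4.2  5.3 17.4]
56 org 66 x -11.6 9.3 y [-5.9 16.4 17.3 18.1 19.3]
56 oth 5 x -11.7 9.7 y [-7.  18.1 18.4 19.1 20.1]
62 org 67 x -12.0 9.5 y [-5.9 19.  19.9 20.7 25.9]
6
[... 1196 characters left out ...]
 [ 80.2   0.6 374.1] [ 80.2   0.6 374.1]
top [292 191   1   1   1] [ 80.2   0.6 374.1] [ 80.2   0.6 374.1]
top [317 196   1   1   1] [ 80.2   0.6 374.1] [ 80.2   0.6 374.1]
top [259 201   1   1   1] [ 80.2   0.6 374.1] [ 80.2   0.6 374.1]
top [265 200   1   1   1] [ 80.2   0.6 374.1] [ 80.2   0.6 374.1]
top [269 200   1   1   1] [ 80.2   0.6 374.1] [ 80.2   0.6 374.1]
top [293 200   1   1   1] [ 80.2   0.6 374.1] [ 80.2   0.6 374.1]
top [273 205   1   1   1] [ 80.2   0.6 374.1] [ 80.2   0.6 374.1]
top [261 206   1   1   1] [ 80.2   0.6 374.1] [ 80.2   0.6 374.1]
top [302 207   1   1   1] [ 80.2   0.6 374.1] [ 80.2   0.6 374.1]
top [296 210   1   1   1] [ 80.2   0.6 374.1] [ 80.2   0.6 374.1]
```

View pics/w1c.png

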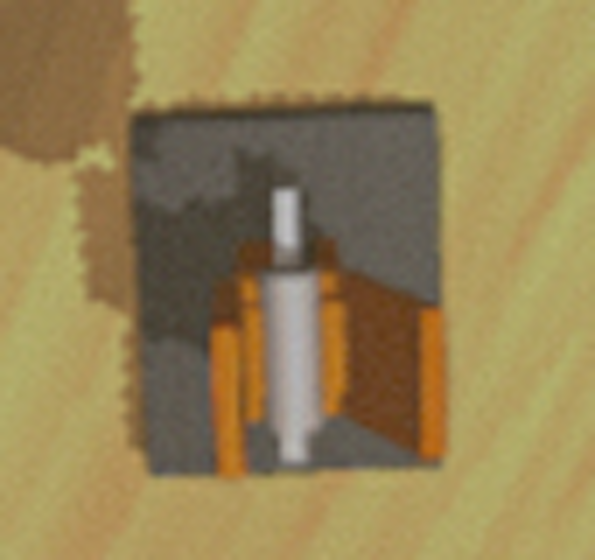

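Run:
```python
from h import *
d=dict(np.load("w1.npz"));P=cloud(d)
tcp=np.array([.4705,-.2107,.2498]);ex=np.array([-.41,.912,0]);ey=np.array([.912,.41,0])
q=P-tcp;L=np.stack([q@ex,q@ey,P[...,2]],-1)*1000
hsv=cv2.cvtColor(d["frame"],cv2.COLOR_RGB2HSV);H,S,V=[hsv[...,i].astype(int) for i in range(3)]
v,u=np.mgrid[0:420,0:560]
pk=((H>160)|(H<3))&(S>50)&(u>190)&(u<310)&(v>210)
l=L[pk&(L[...,2]>90)&(L[...,2]<140)];print("pink bar",len(l),l.min(0),l.max(0))
l=L[pk&(L[...,2]>10)&(L[...,2]<140)];print("pink",len(l),l.min(0),l.max(0))
bl=(H>98)&(H<125)&(S>120)&(v<120)&(L[...,2]>100)&(L[...,2]<140)
W=P[bl]*1000;c=cv2.minAreaRect(W[:,:2].astype(np.float32));print("blue bar",len(W),np.median(W,0),c,W.min(0),W.max(0))
rd=((H<5)|(H>175))&(S>170)&(u>390)&(v<100)&(L[...,2]<80);W=P[rd]*1000;print("ball",len(W),W.mean(0),W[:,2].max())
```

```text
pink bar 1302 [-205.99079917  -54.61922464   90.01824174] [-84.07459801 -40.76724055 121.9847445 ]
pink 5838 [-207.78370749 -105.86670178   10.00028938] [-84.07459801  16.91615251 121.9847445 ]
blue bar 3033 [543.9214306  -41.03741627 123.47821821] ((544.7965698242188, -40.47353744506836), (121.41421508789062, 11.802206039428711), 26.365720748901367) [488.64945173 -71.87137638 100.21899604] [601.52348292 -11.79735826 125.79310925]
ball 488 [548.78301763 -44.20222825  43.43388025] 48.17316938222599
```

Emit:
drive_tool(
  rows=[
    {"offset":[-0.012,0.064,0.2],"rotation":[0,0,-0.018],"claw":0.7},
    {"offset":[-0.012,0.064,0.5],"rotation":[0,0,-0.018],"claw":0.7},
    {"offset":[-0.012,0.064,0.7],"rotation":[0,0,-0.018],"claw":0.7},
    {"offset":[-0.012,0.064,0.85],"rotation":[0,0,-0.018],"claw":0.7},
    {"offset":[-0.012,0.064,0.9],"rotation":[0,0,-0.018],"claw":0.7},
    {"offset":[-0.012,0.064,0.9],"rotation":[0,0,-0.018],"claw":0.7},
    {"offset":[-0.012,0.064,0.9],"rotation":[0,0,-0.018],"claw":0.7},
    {"offset":[-0.012,0.064,0.9],"rotation":[0,0,-0.018],"claw":0.7},
  ],
)

```text
clock: 2.9
tcp_pos: [0.4816, -0.2083, 0.1167]
orientation: [1.652, 2.669, 0.001]
contact_force: [-0.4, 0.2, -0.5]
grip_width: 0.0599
gripper_force: 0.0
```

Run:
```python
from h import *
o=get_obs();R=Ro.from_rotvec(o["orientation"]).as_matrix();print(o["tcp_pos"],R.round(4),o["grip_width"])
d=grab_frame("wrist");np.savez("w2.npz",**d);save(d,"w2.png");P=cloud(d)
L=(P-o["tcp_pos"])@R*1000;L[...,2]=P[...,2]*1000
hsv=cv2.cvtColor(d["frame"],cv2.COLOR_RGB2HSV);H,S,V=[hsv[...,i].astype(int) for i in range(3)]
og=(H>5)&(H<20)&(S>150)&(L[...,2]>25)&(L[...,2]<90)&(np.hypot(L[...,0],L[...,1])<45)
for a,b in((30,40),(50,60),(66,72),(72,80)):
    l=L[og&(L[...,2]>a)&(L[...,2]<b)]
    if len(l): print(a,len(l),np.percentile(l,[0,2,50,98,100],axis=0)[:,:].round(1).tolist())
```

```text
[ 0.48157204 -0.20825861  0.11671444] [[-0.4458  0.8951  0.0028]
 [ 0.8951  0.4458 -0.0011]
 [-0.0023  0.002  -1.    ]] 0.05986931921698133
30 57 [[11.0, -14.7, 30.8], [11.1, -14.4, 31.1], [11.6, -10.5, 35.8], [11.9, 0.2, 39.8], [12.0, 0.2, 40.0]]
50 298 [[-9.7, -17.4, 50.0], [-8.9, -16.6, 50.2], [3.2, 4.1, 55.3], [11.8, 7.0, 59.9], [12.0, 8.8, 60.0]]
66 355 [[-10.6, -17.2, 66.1], [-9.5, -15.9, 66.3], [2.5, 11.3, 69.3], [11.6, 14.3, 71.5], [12.0, 14.4, 71.9]]
72 250 [[-10.9, -17.9, 72.1], [-9.9, -17.7, 72.7], [1.4, -15.9, 75.2], [11.7, -14.2, 76.5], [11.9, -14.1, 76.7]]
```

Emit:
drive_tool(
  force=25,
  rows=[
    {"offset":[0.004,-0.01,0.1],"rotation":[0,0,0],"claw":0.7},
    {"offset":[0.004,-0.01,0.2],"rotation":[0,0,0],"claw":0.7},
    {"offset":[0.004,-0.01,0.28],"rotation":[0,0,0],"claw":0.7},
    {"offset":[0.004,-0.01,0.33],"rotation":[0,0,0],"claw":0.6},
    {"offset":[0.004,-0.01,0.33],"rotation":[0,0,0],"claw":0.5},
    {"offset":[0.004,-0.01,0.33],"rotation":[0,0,0],"claw":0.45},
    {"offset":[0.004,-0.01,0.33],"rotation":[0,0,0],"claw":0.42},
    {"offset":[0.004,-0.01,0.33],"rotation":[0,0,0],"claw":0.42},
  ],
)

```text
clock: 3.62
tcp_pos: [0.4792, -0.2082, 0.0662]
orientation: [1.652, 2.671, 0.0]
contact_force: [-0.4, 0.1, 0.1]
grip_width: 0.0362
gripper_force: 0.0
```

Emit:
drive_tool(
  rows=[
    {"offset":[0,0,0],"rotation":[0,0,0],"claw":0.4},
    {"offset":[0,-0.005,0],"rotation":[0,0,0],"claw":0.38},
    {"offset":[0,-0.01,0],"rotation":[0,0,0],"claw":0.35},
    {"offset":[0,-0.018,0],"rotation":[0,0,0],"claw":0.32},
    {"offset":[0,-0.026,0],"rotation":[0,0,0],"claw":0.29},
    {"offset":[0,-0.034,0],"rotation":[0,0,0],"claw":0.26},
    {"offset":[0,-0.037,0],"rotation":[0,0,0],"claw":0.2},
    {"offset":[0,-0.037,0],"rotation":[0,0,0],"claw":0.1},
    {"offset":[0,-0.037,0],"rotation":[0,0,0],"claw":0.0},
    {"offset":[0,-0.037,0],"rotation":[0,0,0],"claw":0.0},
    {"offset":[0,-0.037,0],"rotation":[0,0,0],"claw":0.0},
  ],
)

```text
clock: 4.53
tcp_pos: [0.4734, -0.2107, 0.0657]
orientation: [-1.653, -2.672, 0.001]
contact_force: [-2.4, -0.0, 6.0]
grip_width: 0.0214
gripper_force: 26.6
```

Emit:
drive_tool(
  rows=[
    {"offset":[0,0,-0.05],"rotation":[0,0,0],"claw":0},
    {"offset":[0,0,-0.12],"rotation":[0,0,0],"claw":0},
    {"offset":[0,0,-0.22],"rotation":[0,0,0],"claw":0},
    {"offset":[0,0,-0.4],"rotation":[0,0,0],"claw":0},
    {"offset":[0,0,-0.6],"rotation":[0,0,0],"claw":0},
    {"offset":[0,0,-0.8],"rotation":[0,0,0],"claw":0},
    {"offset":[0,0,-1],"rotation":[0,0,0],"claw":0},
    {"offset":[0,0,-1],"rotation":[0,0,0],"claw":0},
    {"offset":[0,0,-1],"rotation":[0,0,0],"claw":0},
  ],
)

```text
clock: 5.28
tcp_pos: [0.4749, -0.2107, 0.218]
orientation: [1.65, 2.668, 0.001]
contact_force: [-0.5, 0.3, -1.0]
grip_width: 0.0216
gripper_force: 25.1
```

Run:
```python
from h import *
o=get_obs();R=Ro.from_rotvec(o["orientation"]).as_matrix();print(o["clock"],o["tcp_pos"],o["contact_force"],o["joints"].round(2),o["grip_width"])
d=grab_frame("wrist");np.savez("w3.npz",**d);save(d,"w3.png");P=cloud(d)
L=(P-o["tcp_pos"])@R*1000
hsv=cv2.cvtColor(d["frame"],cv2.COLOR_RGB2HSV);H,S,V=[hsv[...,i].astype(int) for i in range(3)]
og=(H>5)&(H<20)&(S>150)&(np.hypot(L[...,0],L[...,1])<45)&(L[...,2]<70)&(L[...,2]>-30)
l=L[og];print(len(l),np.percentile(l,[0,2,50,98,100],axis=0).round(1))
for a in range(-10,56,6):
    l=L[og&(L[...,2]>=a)&(L[...,2]<a+6)]
    if len(l):print(a,len(l),np.percentile(l[:,:2],[1,50,99],axis=0).round(1).tolist())
```

```text
5.2833 [ 0.47490708 -0.2107389   0.21802379] [-0.54138856  0.26128218 -1.01684328] [ 0.67  0.29 -0.45  1.94  0.15  0.94  0.62] 0.021588610009611455
2233 [[-12.3 -30.3 -30. ]
 [-10.6  -9.9  -5.6]
 [  5.6   5.4  11. ]
 [ 10.5  16.3  47.4]
 [ 12.1  17.5  51.9]]
-10 595 [[-11.2, -10.0], [0.0, -6.8], [10.1, 11.3]]
-4 328 [[-11.6, -10.0], [4.7, 8.0], [10.6, 11.3]]
2 119 [[-3.5, -10.0], [9.8, 7.5], [10.6, 11.0]]
8 111 [[-1.9, -10.0], [10.0, 7.4], [10.8, 11.0]]
14 113 [[-7.3, -9.9], [9.8, 7.2], [10.7, 11.0]]
20 484 [[-11.1, -9.9], [2.3, 4.3], [10.4, 10.2]]
26 96 [[-12.0, -7.6], [10.0, 5.7], [10.6, 10.9]]
32 123 [[-0.9, -7.3], [9.9, 11.0], [10.6, 13.5]]
38 129 [[-2.9, -7.5], [8.6, 13.8], [10.6, 15.8]]
44 109 [[-6.4, -7.8], [8.4, 16.0], [10.7, 17.5]]
50 16 [[9.6, -8.0], [10.0, -5.6], [10.5, -3.4]]
```

View pics/w3.png

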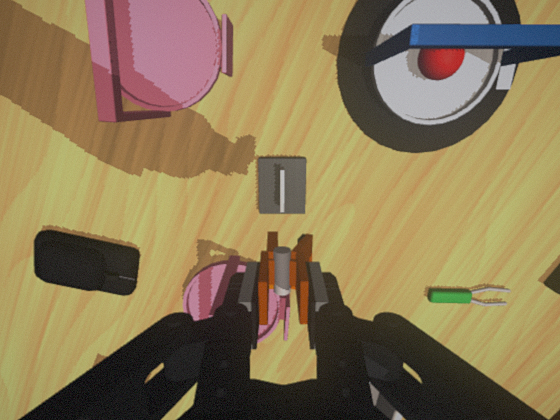

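Clip held cleanly: squeezed, upright, centred in the jaws at about (285,275). The stand fin at (283,190) is now empty. Next: toward the tab, turning to the dish's axes.

Emit:
drive_tool(
  rows=[
    {"offset":[0.2,0.15,0],"rotation":[0,0,0],"claw":0},
    {"offset":[0.4,0.3,0],"rotation":[0,0,0],"claw":0},
    {"offset":[0.6,0.45,0],"rotation":[0,0,0],"claw":0},
    {"offset":[0.62,0.46,0],"rotation":[0,0,0],"claw":0},
    {"offset":[0.62,0.46,0],"rotation":[0,0,0],"claw":0},
  ],
)

```text
clock: 5.75
tcp_pos: [0.4934, -0.0932, 0.2145]
orientation: [-1.643, -2.675, -0.0]
contact_force: [-0.0, -1.1, -0.1]
grip_width: 0.0212
gripper_force: 25.1
```

Emit:
drive_tool(
  rows=[
    {"offset":[0.2,0.15,0],"rotation":[0,0,-0.06],"claw":0},
    {"offset":[0.4,0.3,0],"rotation":[0,0,-0.12],"claw":0},
    {"offset":[0.6,0.45,0],"rotation":[0,0,-0.18],"claw":0},
    {"offset":[0.62,0.46,0],"rotation":[0,0,-0.24],"claw":0},
    {"offset":[0.62,0.46,0],"rotation":[0,0,-0.3],"claw":0},
    {"offset":[0.62,0.46,0],"rotation":[0,0,-0.36],"claw":0},
    {"offset":[0.62,0.46,0],"rotation":[0,0,-0.42],"claw":0},
    {"offset":[0.62,0.46,0],"rotation":[0,0,-0.48],"claw":0},
    {"offset":[0.62,0.46,0],"rotation":[0,0,-0.54],"claw":0},
    {"offset":[0.62,0.46,0],"rotation":[0,0,-0.6],"claw":0},
    {"offset":[0.62,0.46,0],"rotation":[0,0,-0.66],"claw":0},
    {"offset":[0.62,0.46,0],"rotation":[0,0,-0.72],"claw":0},
    {"offset":[0.62,0.46,0],"rotation":[0,0,-0.785],"claw":0},
    {"offset":[0.62,0.46,0],"rotation":[0,0,-0.785],"claw":0},
    {"offset":[0.62,0.46,0],"rotation":[0,0,-0.785],"claw":0},
    {"offset":[0.62,0.46,0],"rotation":[0,0,-0.785],"claw":0},
    {"offset":[0.62,0.46,0],"rotation":[0,0,-0.785],"claw":0},
  ],
)

```text
clock: 7.17
tcp_pos: [0.5139, 0.0171, 0.2152]
orientation: [0.715, -3.059, 0.0]
contact_force: [0.1, 0.0, -0.6]
grip_width: 0.0211
gripper_force: 25.9
```

Run:
```python
from h import *
o=get_obs();R=Ro.from_rotvec(o["orientation"]).as_matrix();print(o["clock"],o["tcp_pos"],R.round(3).tolist(),o["contact_force"],o["joints"].round(2),o["grip_width"])
d=grab_frame("wrist");np.savez("w4.npz",R0=R,tcp=o["tcp_pos"],**d);save(d,"w4.png");P=cloud(d)*1000
hsv=cv2.cvtColor(d["frame"],cv2.COLOR_RGB2HSV);H,S,V=[hsv[...,i].astype(int) for i in range(3)]
bl=(H>98)&(H<125)&(S>120)
for nm,a,b in(("bar",112,128),("tab",26,60),("tabtop",44,50)):
    m=bl&(P[...,2]>a)&(P[...,2]<b)
    if nm!="bar": m&=(P[...,1]>-20)&(P[...,1]<60)&(P[...,0]<560)
    q=P[m]
    if len(q)>5:
        v,u=np.nonzero(m);print(nm,len(q),"u",u.min(),u.max(),"v",v.min(),v.max(),"z",np.median(q[:,2]).round(1),q[:,2].max().round(1),cv2.minAreaRect(q[:,:2].astype(np.float32)))
```

```text
7.1667 [0.51391727 0.01705327 0.21520793] [[-0.896, -0.443, -0.001], [-0.443, 0.896, -0.0], [0.001, 0.0, -1.0]] [ 0.09737499  0.0430807  -0.63355541] [ 0.55  0.37 -0.86  1.93  0.34  0.99  1.57] 0.021145424634631788
bar 2442 u 178 209 v 143 304 z 123.4 125.6 ((546.71142578125, -39.47565460205078), (124.5660171508789, 11.672715187072754), 26.360809326171875)
tab 170 u 281 284 v 179 222 z 47.4 49.3 ((518.4130859375, 17.415966033935547), (42.74998092651367, 2.906829833984375), 26.374271392822266)
tabtop 170 u 281 284 v 179 222 z 47.4 49.3 ((518.4130859375, 17.415966033935547), (42.74998092651367, 2.906829833984375), 26.374271392822266)
```

View pics/w4.png

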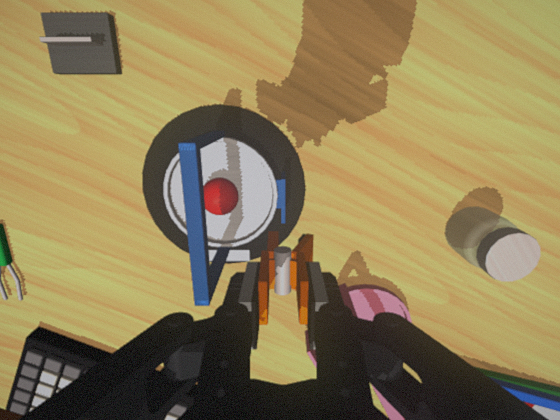

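View shows the tab at (283,200), the bar at (178–209,143–304), and the clip in the gripper at (285,275). Bar and tab agree within 0.5 mm with the given geometry (centre (546.7,−39.5), yaw 26.4°).

Emit:
drive_tool(
  rows=[
    {"offset":[-0.025,-0.035,0.1],"rotation":[0,0,0],"claw":0},
    {"offset":[-0.025,-0.035,0.25],"rotation":[0,0,0],"claw":0},
    {"offset":[-0.025,-0.035,0.42],"rotation":[0,0,0],"claw":0},
    {"offset":[-0.025,-0.035,0.55],"rotation":[0,0,0],"claw":0},
    {"offset":[-0.025,-0.035,0.62],"rotation":[0,0,0],"claw":0},
    {"offset":[-0.025,-0.035,0.64],"rotation":[0,0,0],"claw":0},
    {"offset":[-0.025,-0.035,0.64],"rotation":[0,0,0],"claw":0},
    {"offset":[-0.025,-0.035,0.64],"rotation":[0,0,0],"claw":0},
    {"offset":[-0.025,-0.035,0.64],"rotation":[0,0,0],"claw":0},
  ],
)

```text
clock: 7.97
tcp_pos: [0.5207, 0.0148, 0.1207]
orientation: [-0.719, 3.056, -0.001]
contact_force: [-0.5, 1.0, 0.5]
grip_width: 0.0214
gripper_force: 25.9
```

Run:
```python
from h import *
o=get_obs();R=Ro.from_rotvec(o["orientation"]).as_matrix();print(o["clock"],o["tcp_pos"],o["contact_force"])
d=grab_frame("wrist");save(d,"w5.png");P=cloud(d);L=(P-o["tcp_pos"])@R*1000
hsv=cv2.cvtColor(d["frame"],cv2.COLOR_RGB2HSV);H,S,V=[hsv[...,i].astype(int) for i in range(3)]
bl=(H>98)&(H<125)&(S>120)&(P[...,2]>.03)&(P[...,2]<.055)&(abs(L[...,1])<30)
l=L[bl];print("tab",len(l),np.percentile(l,[0,2,50,98,100],axis=0).round(1).tolist(),P[bl][:,2].max())
og=(H>5)&(H<20)&(S>150)&(np.hypot(L[...,0],L[...,1])<30)
for a in range(-10,56,5):
    m=og&(L[...,2]>=a)&(L[...,2]<a+5)
    for s,t in(("-",m&(L[...,1]<2)),("+",m&(L[...,1]>2))):
        l=L[t]
        if len(l)>4:print(a,s,len(l),np.percentile(l[:,:2],[1,50,99],axis=0).round(1).tolist())
pk=((H>155)|(H<3))&(S>50)&(P[...,2]>.05)&(P[...,2]<.13);l=L[pk]
if len(l):print("pink high nearest",np.hypot(l[:,0],l[:,1]).min())
cv2.imwrite("pics/w5c.png",cv2.resize(d["frame"][130:350,160:400,::-1],(720,600) if 0 else (654,600),interpolation=cv2.INTER_CUBIC))
```

```text
7.9667 [0.52066892 0.01475387 0.12074201] [-0.48241768  0.96124843  0.48771563]
tab 67 [[-9.8, 2.1, 71.7], [-9.5, 2.1, 72.2], [-3.5, 4.1, 73.3], [1.3, 5.4, 74.3], [1.9, 5.5, 74.8]] 0.04901341699283816
-10 - 69 [[-10.2, -11.8], [1.7, -10.2], [10.3, -8.4]]
-10 + 44 [[-9.1, 6.8], [3.4, 9.2], [10.7, 9.4]]
-5 - 328 [[-11.1, -12.0], [-0.1, -9.9], [10.5, -8.2]]
-5 + 381 [[-10.8, 5.7], [1.2, 7.5], [11.0, 9.3]]
0 - 9 [[2.9, -8.3], [5.0, -8.3], [6.7, -8.3]]
0 + 41 [[-5.8, 5.6], [10.4, 6.8], [11.0, 9.1]]
5 + 24 [[-6.4, 5.4], [10.3, 6.5], [11.1, 8.9]]
10 + 12 [[1.3, 5.4], [10.3, 6.8], [10.9, 8.9]]
15 + 28 [[-6.2, 5.3], [0.3, 5.3], [10.9, 8.3]]
20 - 153 [[-9.2, -8.5], [-0.1, -7.3], [9.5, -5.8]]
20 + 173 [[-9.5, 2.4], [0.6, 3.9], [10.9, 7.8]]
25 - 49 [[-11.4, -8.7], [7.3, -7.6], [10.7, -6.3]]
25 + 44 [[-11.1, 2.9], [8.2, 4.0], [10.8, 8.5]]
30 + 27 [[3.4, 8.4], [8.3, 10.1], [11.0, 10.8]]
35 + 53 [[-1.2, 10.8], [5.0, 11.6], [10.5, 12.8]]
40 + 65 [[-4.5, 12.2], [3.2, 13.6], [11.0, 14.6]]
45 + 52 [[-5.7, 13.9], [1.9, 15.3], [10.6, 16.1]]
pink high nearest 11.195478586542258
```

View pics/w5c.png

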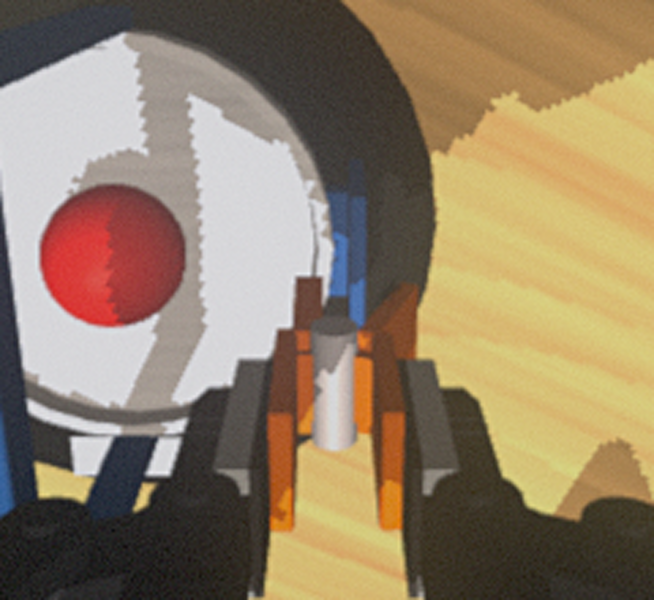

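Emit:
drive_tool(
  rows=[
    {"offset":[0,0.008,0.0],"rotation":[0,0,0],"claw":0},
    {"offset":[0,0.008,0.04],"rotation":[0,0,0],"claw":0},
    {"offset":[0,0.008,0.08],"rotation":[0,0,0],"claw":0},
    {"offset":[0,0.008,0.12],"rotation":[0,0,0],"claw":0},
    {"offset":[0,0.008,0.15],"rotation":[0,0,0],"claw":0},
    {"offset":[0,0.008,0.18],"rotation":[0,0,0],"claw":0},
    {"offset":[0,0.008,0.18],"rotation":[0,0,0],"claw":0},
  ],
)

```text
clock: 8.6
tcp_pos: [0.5185, 0.0156, 0.0913]
orientation: [0.72, -3.056, -0.001]
contact_force: [-0.4, -0.4, 0.2]
grip_width: 0.0211
gripper_force: 25.9
```

Emit:
drive_tool(
  rows=[
    {"offset":[0,0,0.02],"rotation":[0,0,0],"claw":0},
    {"offset":[0,0,0.04],"rotation":[0,0,0],"claw":0},
    {"offset":[0,0,0.06],"rotation":[0,0,0],"claw":0},
    {"offset":[0,0,0.07],"rotation":[0,0,0],"claw":0},
    {"offset":[0,0,0.07],"rotation":[0,0,0],"claw":0},
    {"offset":[0,0,0.07],"rotation":[0,0,0],"claw":0},
  ],
)

```text
clock: 9.1
tcp_pos: [0.5192, 0.0157, 0.082]
orientation: [0.72, -3.058, -0.0]
contact_force: [-0.4, 0.9, -0.7]
grip_width: 0.0215
gripper_force: 25.9
```

Run:
```python
from h import *
o=get_obs();R=Ro.from_rotvec(o["orientation"]).as_matrix();print(o["clock"],o["tcp_pos"],o["contact_force"],o["moment"],o["grip_width"])
d=grab_frame("wrist");P=cloud(d);L=(P-o["tcp_pos"])@R*1000
hsv=cv2.cvtColor(d["frame"],cv2.COLOR_RGB2HSV);H,S,V=[hsv[...,i].astype(int) for i in range(3)]
bl=(H>98)&(H<125)&(S>120)&(P[...,2]>.03)&(P[...,2]<.055)&(abs(L[...,1])<30)
l=L[bl];print("tab",len(l),np.percentile(l,[0,2,50,98,100],axis=0).round(1).tolist())
og=(H>5)&(H<20)&(S>150)&(np.hypot(L[...,0],L[...,1])<30)
l=L[og];print(np.percentile(l,[0,1,50,99,100],axis=0).round(1).tolist(),np.percentile(P[og][:,2],[0,1,99,100]))
cv2.imwrite("pics/w6c.png",cv2.resize(d["frame"][130:350,160:400,::-1],(654,600),interpolation=cv2.INTER_CUBIC))
```

```text
9.1 [0.51921853 0.01565658 0.08197491] [-0.38229749  0.91547842 -0.72650027] [-0.01701971  0.0095096  -0.0846869 ] 0.02145197456345882
tab 17 [[-21.6, 1.1, 33.0], [-21.5, 1.3, 33.1], [-20.3, 3.3, 34.5], [-18.2, 3.9, 35.3], [-18.1, 3.9, 35.4]]
[[-21.1, -19.7, -72.7], [-10.9, -11.9, -60.8], [2.4, 5.3, -0.7], [11.3, 15.8, 48.0], [17.5, 22.1, 78.3]] [0.00371748 0.0340166  0.14273255 0.15467001]
```

View pics/w6c.png

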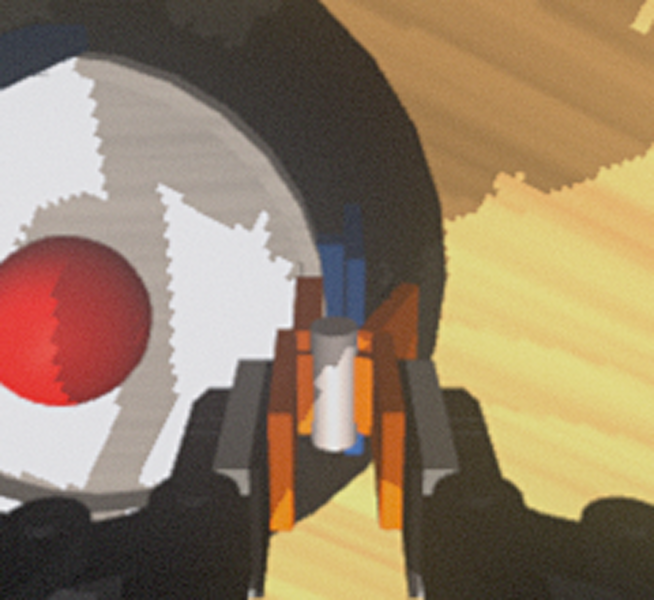

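The tab top (blue, at (345,265) in the crop) sits between the open jaws, and there's no contact force. I nudge so the fixed jaw is near the tab, then open in step with the lever swing.

Emit:
drive_tool(
  rows=[
    {"offset":[0,0.007,0],"rotation":[0,0,0],"claw":0},
    {"offset":[0,0.014,0],"rotation":[0,0,0],"claw":0},
    {"offset":[0,0.02,0],"rotation":[0,0,0],"claw":0},
    {"offset":[0,0.02,0],"rotation":[0,0,0],"claw":0},
    {"offset":[0,0.02,0],"rotation":[0,0,0],"claw":0},
  ],
)

```text
clock: 9.57
tcp_pos: [0.5179, 0.0184, 0.0821]
orientation: [-0.72, 3.058, -0.0]
contact_force: [-0.3, -0.7, -0.4]
grip_width: 0.0215
gripper_force: 25.9
```

Emit:
drive_tool(
  rows=[
    {"offset":[0,0,0],"rotation":[0,0,0],"claw":0.22},
    {"offset":[0,0,0],"rotation":[0,0,0],"claw":0.25},
    {"offset":[0,0.005,0],"rotation":[0,0,0],"claw":0.27},
    {"offset":[0,0.011,0],"rotation":[0,0,0],"claw":0.3},
    {"offset":[0,0.018,0],"rotation":[0,0,0],"claw":0.33},
    {"offset":[0,0.025,0],"rotation":[0,0,0],"claw":0.36},
    {"offset":[0,0.032,0],"rotation":[0,0,0],"claw":0.39},
    {"offset":[0,0.037,0],"rotation":[0,0,0],"claw":0.42},
    {"offset":[0,0.037,0],"rotation":[0,0,0],"claw":0.48},
    {"offset":[0,0.037,0],"rotation":[0,0,0],"claw":0.55},
    {"offset":[0,0.037,0],"rotation":[0,0,0],"claw":0.6},
    {"offset":[0,0.037,0],"rotation":[0,0,0],"claw":0.6},
    {"offset":[0,0.037,0],"rotation":[0,0,0],"claw":0.6},
    {"offset":[0,0.037,0],"rotation":[0,0,0],"claw":0.6},
  ],
)

```text
clock: 10.73
tcp_pos: [0.5154, 0.0232, 0.082]
orientation: [-0.719, 3.058, -0.0]
contact_force: [0.0, -1.2, 0.1]
grip_width: 0.0513
gripper_force: 0.0
```

Run:
```python
from h import *
o=get_obs();R=Ro.from_rotvec(o["orientation"]).as_matrix();print(o["clock"],o["tcp_pos"],o["contact_force"],o["grip_width"])
d=grab_frame("wrist");P=cloud(d);L=(P-o["tcp_pos"])@R*1000
hsv=cv2.cvtColor(d["frame"],cv2.COLOR_RGB2HSV);H,S,V=[hsv[...,i].astype(int) for i in range(3)]
og=(H>5)&(H<20)&(S>150)&(np.hypot(L[...,0],L[...,1])<30)&(P[...,2]>.03)&(P[...,2]<.1)
for a in range(-15,50,6):
    l=L[og&(L[...,2]>=a)&(L[...,2]<a+6)]
    if len(l):print(a,len(l),np.percentile(l[:,:2],[1,50,99],axis=0).round(1).tolist())
print("ztop",np.percentile(P[og][:,2],[1,99]))
cv2.imwrite("pics/w7c.png",cv2.resize(d["frame"][130:350,160:400,::-1],(654,600),interpolation=cv2.INTER_CUBIC))
```

```text
10.7333 [0.51543993 0.02323111 0.08201934] [ 0.03620819 -1.19220646  0.09197175] 0.05129052038231564
-9 386 [[-10.7, -17.0], [0.1, -15.0], [10.3, -13.2]]
-3 505 [[-10.7, -13.3], [0.6, 12.5], [10.7, 15.3]]
3 314 [[-9.9, -10.6], [2.2, 9.3], [11.0, 13.2]]
9 267 [[-9.9, 5.1], [2.5, 6.7], [11.1, 10.0]]
15 212 [[-10.2, 2.8], [1.5, 4.3], [10.9, 7.6]]
21 520 [[-10.9, -13.1], [1.0, -0.7], [10.9, 3.8]]
27 16 [[-11.7, -1.2], [7.3, -0.2], [10.9, 1.4]]
33 6 [[10.7, -1.2], [10.8, 0.7], [10.9, 1.0]]
39 4 [[10.4, -0.6], [10.5, 0.8], [10.7, 1.1]]
45 4 [[10.7, -0.0], [10.9, 0.2], [11.0, 1.1]]
ztop [0.05440204 0.08842711]
```

View pics/w7c.png

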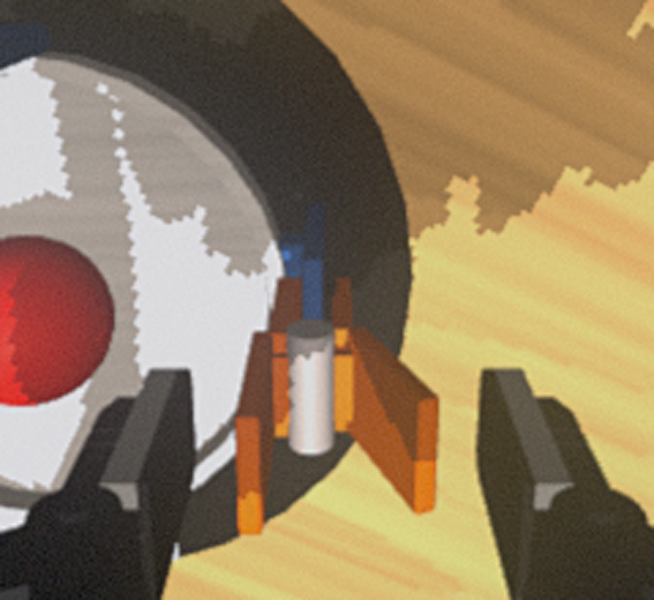

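The clip is closed on the tab, upright, and the fingers are free of it (levers at crop (250,430) and (425,450), pads well clear). I rise and move over the bar.

Emit:
drive_tool(
  rows=[
    {"offset":[0,0,-0.1],"rotation":[0,0,0],"claw":0.6},
    {"offset":[0,0,-0.3],"rotation":[0,0,0],"claw":0.6},
    {"offset":[0,0,-0.5],"rotation":[0,0,0],"claw":0.6},
    {"offset":[0,0,-0.75],"rotation":[0,0,0],"claw":0.6},
    {"offset":[0,0,-1],"rotation":[0,0,0],"claw":0.6},
    {"offset":[0,-0.2,-1],"rotation":[0,0,0],"claw":0.6},
    {"offset":[0,-0.46,-1],"rotation":[0,0,0],"claw":0.6},
    {"offset":[0,-0.467,-1],"rotation":[0,0,0],"claw":0.6},
    {"offset":[0,-0.467,-1],"rotation":[0,0,0],"claw":0.6},
    {"offset":[0,-0.467,-1],"rotation":[0,0,0],"claw":0.6},
    {"offset":[0,-0.467,-1],"rotation":[0,0,0],"claw":0.6},
    {"offset":[0,-0.467,-1],"rotation":[0,0,0],"claw":0.6},
  ],
)

```text
clock: 11.78
tcp_pos: [0.5462, -0.0381, 0.2319]
orientation: [0.723, -3.057, -0.001]
contact_force: [-0.6, -0.7, 0.5]
grip_width: 0.0517
gripper_force: 0.0
```

```bash
cat >> h.py <<'E'
def look():
    o=get_obs();R=Ro.from_rotvec(o["orientation"]).as_matrix();print(o["clock"],o["tcp_pos"].round(4),o["contact_force"].round(1),o["grip_width"],o["joints"].round(2))
    d=grab_frame("wrist");P=cloud(d);L=(P-o["tcp_pos"])@R*1000;Z=P[...,2]*1000
    hsv=cv2.cvtColor(d["frame"],cv2.COLOR_RGB2HSV);H,S,V=[hsv[...,i].astype(int) for i in range(3)]
    return o,R,d,P*1000,L,H,S,V
E
python3 - <<'E'
from h import *
o,R,d,P,L,H,S,V=look();print(np.degrees(np.arctan2(R[1,1],R[0,1])))
bl=(H>98)&(H<125)&(S>120);Z=P[...,2]
v,u=np.mgrid[0:420,0:560]
for nm,m in(("bar",bl&(Z>112)&(Z<128)),("tab",bl&(Z>36)&(Z<52)&(L[...,1]>40)),("clip",(H>5)&(H<20)&(S>150)&(Z>40)&(Z<100)&(L[...,1]>35)&(L[...,1]<100)&(abs(L[...,0])<30)),("ball",((H<5)|(H>175))&(S>170)&(Z<60)&(np.hypot(L[...,0],L[...,1])<60))):
    if m.sum()>9:
        q=P[m][:,:2].astype(np.float32);l=L[m]
        print(nm,m.sum(),"uv",u[m].min(),u[m].max(),v[m].min(),v[m].max(),cv2.minAreaRect(q),"tool",np.percentile(l,[1,50,99],axis=0).round(1).tolist(),"z",np.percentile(Z[m],[1,50,99]).round(1))
E
```

```text
11.7833 [ 0.5462 -0.0381  0.2319] [-0.6 -0.7  0.5] 0.05174194268427592 [ 0.62  0.41 -0.84  1.84  0.35  1.05  1.68]
116.60395352541094
bar 1382 uv 276 290 136 288 ((547.244384765625, -39.05377960205078), (123.18484497070312, 10.484428405761719), 26.21355438232422) tool [[-60.6, -6.7, 107.0], [-4.7, -1.2, 108.5], [33.0, 3.9, 109.9]] z [122.  123.4 124.9]
tab 12 uv 347 349 172 176 ((501.9387512207031, 9.301227569580078), (4.126253604888916, 2.2129571437835693), 22.394332885742188) tool [[16.2, 61.0, 183.6], [18.3, 62.1, 184.4], [20.3, 63.3, 185.7]] z [46.2 47.5 48.3]
clip 647 uv 343 379 181 215 ((515.8423461914062, 22.212852478027344), (21.75987434387207, 32.72718811035156), 25.395658493041992) tool [[-10.6, 51.4, 143.4], [0.5, 74.4, 157.7], [10.6, 83.3, 176.2]] z [55.7 74.3 88.5]
ball 82 uv 268 274 182 202 ((553.7255859375, -49.150299072265625), (21.758846282958984, 6.2483415603637695), 25.80094337463379) tool [[-11.9, -15.6, 187.0], [-1.1, -12.2, 189.6], [8.4, -10.2, 194.1]] z [37.8 42.3 45. ]
```

Emit:
drive_tool(
  rows=[
    {"offset":[0,-0.009,0.1],"rotation":[0,0,0],"claw":0.6},
    {"offset":[0,-0.009,0.25],"rotation":[0,0,0],"claw":0.55},
    {"offset":[0,-0.009,0.42],"rotation":[0,0,0],"claw":0.5},
    {"offset":[0,-0.009,0.58],"rotation":[0,0,0],"claw":0.5},
    {"offset":[0,-0.009,0.7],"rotation":[0,0,0],"claw":0.5},
    {"offset":[0,-0.009,0.75],"rotation":[0,0,0],"claw":0.5},
    {"offset":[0,-0.009,0.765],"rotation":[0,0,0],"claw":0.4},
    {"offset":[0,-0.009,0.765],"rotation":[0,0,0],"claw":0.35},
    {"offset":[0,-0.009,0.765],"rotation":[0,0,0],"claw":0.3},
    {"offset":[0,-0.009,0.765],"rotation":[0,0,0],"claw":0.3},
    {"offset":[0,-0.009,0.765],"rotation":[0,0,0],"claw":0.3},
  ],
)

```text
clock: 12.75
tcp_pos: [0.548, -0.0406, 0.1184]
orientation: [-0.719, 3.056, -0.001]
contact_force: [-0.9, 0.7, 0.5]
grip_width: 0.0255
gripper_force: 0.0
```

Run:
```python
from h import *
o,R,d,P,L,H,S,V=look()
bl=(H>98)&(H<125)&(S>110)&(P[...,2]>108)&(P[...,2]<130)&(abs(L[...,0])<80)&(abs(L[...,1])<30)
for a in range(-70,71,20):
    l=L[bl&(L[...,0]>a)&(L[...,0]<a+20)]
    if len(l)>5:print(a,len(l),np.percentile(l[:,1],[1,50,99]).round(1),l[:,2].min().round(1))
og=(H>5)&(H<20)&(S>150)&(P[...,2]>40)&(P[...,2]<100)&(L[...,1]>35)&(L[...,1]<100);print("clip",og.sum(),np.percentile(L[og],[1,99],axis=0).round(1).tolist())
```

```text
12.75 [ 0.548  -0.0406  0.1184] [-0.9  0.7  0.5] 0.025475304420120352 [ 0.54  0.55 -0.75  1.93  0.49  0.85  1.56]
-50 530 [-3.5  1.4  6.9] -6.6
-30 895 [-3.9  1.6  7. ] -6.7
-10 844 [-3.8  1.8  7.1] -6.7
10 441 [-3.3  3.4  7. ] -6.9
30 207 [-3.6  4.3  7.1] -6.6
50 840 [-3.4  2.2  7.1] -7.5
clip 1946 [[-10.0, 54.4, 30.0], [11.6, 86.4, 62.8]]
```

Emit:
drive_tool(
  force=50,
  rows=[
    {"offset":[0,0.005,0],"rotation":[0,0,0],"claw":0.28},
    {"offset":[0,0.01,0],"rotation":[0,0,0],"claw":0.25},
    {"offset":[0,0.01,0],"rotation":[0,0,0],"claw":0.22},
    {"offset":[0,0.01,0],"rotation":[0,0,0],"claw":0.2},
    {"offset":[0,0.01,0],"rotation":[0,0,0],"claw":0.18},
    {"offset":[0,0.01,0],"rotation":[0,0,0],"claw":0.17},
    {"offset":[0,0.01,0],"rotation":[0,0,0],"claw":0.16},
    {"offset":[0,0.01,0],"rotation":[0,0,0],"claw":0.15},
    {"offset":[0,0.01,0],"rotation":[0,0,0],"claw":0.14},
    {"offset":[0,0.01,0],"rotation":[0,0,0],"claw":0.13},
    {"offset":[0,0.01,0],"rotation":[0,0,0],"claw":0.12},
    {"offset":[0,0.01,0],"rotation":[0,0,0],"claw":0.1},
    {"offset":[0,0.01,0],"rotation":[0,0,0],"claw":0.05},
    {"offset":[0,0.01,0],"rotation":[0,0,0],"claw":0},
    {"offset":[0,0.01,0],"rotation":[0,0,0],"claw":0},
    {"offset":[0,0.01,0],"rotation":[0,0,0],"claw":0},
  ],
)

```text
clock: 14.13
tcp_pos: [0.5465, -0.039, 0.1174]
orientation: [-0.72, 3.058, 0.0]
contact_force: [-2.8, 3.1, 4.9]
grip_width: 0.0108
gripper_force: 49.4
```

```bash
cat >> h.py <<'E'
def ball():
    o,R,d,P,L,H,S,V=look();print("moment",o["moment"].round(2),"grip",o["gripper_force"],"tool y az",np.degrees(np.arctan2(R[1,1],R[0,1])).round(2),"tilt",np.degrees(np.arccos(-R[2,2])).round(2))
    v,u=np.mgrid[0:420,0:560]
    m=((H<5)|(H>175))&(S>150)&(np.hypot(L[...,0],L[...,1])<60)&(L[...,2]>50)
    if m.sum()>20:
        q=L[m];A=np.c_[2*q,np.ones(len(q))];s=np.linalg.lstsq(A,(q**2).sum(1),rcond=None)[0]
        print("ball n",m.sum(),"uv",u[m].min(),u[m].max(),v[m].min(),v[m].max(),"sphere c tool",s[:3].round(1),"r",np.sqrt(s[3]+s[:3]@s[:3]).round(1))
    og=(H>5)&(H<20)&(S>150)&(L[...,2]>20)&(L[...,2]<80)&(L[...,1]>35)&(L[...,1]<100);print("clip tool",og.sum(),np.percentile(L[og],[1,99],axis=0).round(1).tolist())
E
python3 -c "
from h import *
ball()"
```

```text
14.1333 [ 0.5465 -0.039   0.1174] [-2.8  3.1  4.9] 0.010849721737428562 [ 0.54  0.55 -0.75  1.94  0.49  0.85  1.56]
moment [ 0.76  0.69 -0.06] grip 49.44739758968353 tool y az 116.49 tilt 0.01
ball n 257 uv 259 308 215 246 sphere c tool [ 0.1 -1.1 88.1] r 17.9
clip tool 1869 [[-10.5, 51.8, 28.6], [10.9, 83.8, 60.7]]
```

Emit:
drive_tool(
  rows=[
    {"offset":[0,0,-0.01],"rotation":[0,0,0],"claw":0},
    {"offset":[0,0,-0.025],"rotation":[0,0,0],"claw":0},
    {"offset":[0,0,-0.045],"rotation":[0,0,0],"claw":0},
    {"offset":[0,0,-0.07],"rotation":[0,0,0],"claw":0},
    {"offset":[0,0,-0.1],"rotation":[0,0,0],"claw":0},
    {"offset":[0,0,-0.14],"rotation":[0,0,0],"claw":0},
    {"offset":[0,0,-0.185],"rotation":[0,0,0],"claw":0},
    {"offset":[0,0,-0.235],"rotation":[0,0,0],"claw":0},
    {"offset":[0,0,-0.29],"rotation":[0,0,0],"claw":0},
    {"offset":[0,0,-0.345],"rotation":[0,0,0],"claw":0},
    {"offset":[0,0,-0.4],"rotation":[0,0,0],"claw":0},
    {"offset":[0,0,-0.455],"rotation":[0,0,0],"claw":0},
    {"offset":[0,0,-0.505],"rotation":[0,0,0],"claw":0},
    {"offset":[0,0,-0.55],"rotation":[0,0,0],"claw":0},
    {"offset":[0,0,-0.59],"rotation":[0,0,0],"claw":0},
    {"offset":[0,0,-0.62],"rotation":[0,0,0],"claw":0},
    {"offset":[0,0,-0.645],"rotation":[0,0,0],"claw":0},
    {"offset":[0,0,-0.66],"rotation":[0,0,0],"claw":0},
    {"offset":[0,0,-0.667],"rotation":[0,0,0],"claw":0},
    {"offset":[0,0,-0.667],"rotation":[0,0,0],"claw":0},
  ],
)

```text
clock: 15.85
tcp_pos: [0.5466, -0.0393, 0.2174]
orientation: [-0.72, 3.058, -0.0]
contact_force: [-0.0, -0.8, -5.7]
grip_width: 0.0109
gripper_force: 48.8
```

```bash
python3 -c "
from h import *
ball()"
```

```text
15.85 [ 0.5466 -0.0393  0.2174] [-0.  -0.8 -5.7] 0.010930841371184177 [ 0.61  0.42 -0.83  1.85  0.36  1.02  1.67]
moment [-0.06 -0.02 -0.04] grip 48.75724017620087 tool y az 116.48 tilt 0.0
ball n 258 uv 259 303 213 246 sphere c tool [ 0.  -1.7 87.7] r 17.6
clip tool 1858 [[-10.7, 51.6, 28.9], [11.0, 83.7, 61.0]]
```

Emit:
drive_tool(
  rows=[
    {"offset":[0,0,0],"rotation":[0,0,0.0035],"claw":0},
    {"offset":[0,0,0],"rotation":[0,0,0.0135],"claw":0},
    {"offset":[0,0,0],"rotation":[0,0,0.029],"claw":0},
    {"offset":[0,0,0],"rotation":[0,0,0.0495],"claw":0},
    {"offset":[0,0,0],"rotation":[0,0,0.074],"claw":0},
    {"offset":[0,0,0],"rotation":[0,0,0.102],"claw":0},
    {"offset":[0,0,0],"rotation":[0,0,0.132],"claw":0},
    {"offset":[0,0,0],"rotation":[0,0,0.163],"claw":0},
    {"offset":[0,0,0],"rotation":[0,0,0.196],"claw":0},
    {"offset":[0,0,0],"rotation":[0,0,0.23],"claw":0},
    {"offset":[0,0,0],"rotation":[0,0,0.261],"claw":0},
    {"offset":[0,0,0],"rotation":[0,0,0.291],"claw":0},
    {"offset":[0,0,0],"rotation":[0,0,0.3185],"claw":0},
    {"offset":[0,0,0],"rotation":[0,0,0.343],"claw":0},
    {"offset":[0,0,0],"rotation":[0,0,0.3635],"claw":0},
    {"offset":[0,0,0],"rotation":[0,0,0.379],"claw":0},
    {"offset":[0,0,0],"rotation":[0,0,0.389],"claw":0},
    {"offset":[0,0,0],"rotation":[0,0,0.3925],"claw":0},
    {"offset":[0,0,0],"rotation":[0,0,0.3925],"claw":0},
    {"offset":[0,0,0],"rotation":[0,0,0.3925],"claw":0},
  ],
)

```text
clock: 17.57
tcp_pos: [0.5465, -0.0393, 0.2172]
orientation: [-0.504, -3.101, 0.0]
contact_force: [0.4, -0.0, -4.1]
grip_width: 0.0109
gripper_force: 48.8
```

```bash
python3 -c "
from h import *
ball()"
```

```text
17.5667 [ 0.5465 -0.0393  0.2172] [ 0.4 -0.  -4.1] 0.01091681266602491 [ 0.49  0.38 -0.66  1.86  0.28  0.99  0.96]
moment [-0.03 -0.06  0.02] grip 48.75651955604553 tool y az 71.53 tilt 0.01
ball n 288 uv 261 308 212 247 sphere c tool [-0.5 -0.5 88.8] r 18.3
clip tool 1879 [[-11.2, 52.5, 28.8], [10.2, 84.5, 61.5]]
```

Emit:
drive_tool(
  rows=[
    {"offset":[0,0,0],"rotation":[0,0,0.0035],"claw":0},
    {"offset":[0,0,0],"rotation":[0,0,0.0135],"claw":0},
    {"offset":[0,0,0],"rotation":[0,0,0.029],"claw":0},
    {"offset":[0,0,0],"rotation":[0,0,0.0495],"claw":0},
    {"offset":[0,0,0],"rotation":[0,0,0.074],"claw":0},
    {"offset":[0,0,0],"rotation":[0,0,0.102],"claw":0},
    {"offset":[0,0,0],"rotation":[0,0,0.132],"claw":0},
    {"offset":[0,0,0],"rotation":[0,0,0.163],"claw":0},
    {"offset":[0,0,0],"rotation":[0,0,0.196],"claw":0},
    {"offset":[0,0,0],"rotation":[0,0,0.23],"claw":0},
    {"offset":[0,0,0],"rotation":[0,0,0.261],"claw":0},
    {"offset":[0,0,0],"rotation":[0,0,0.291],"claw":0},
    {"offset":[0,0,0],"rotation":[0,0,0.3185],"claw":0},
    {"offset":[0,0,0],"rotation":[0,0,0.343],"claw":0},
    {"offset":[0,0,0],"rotation":[0,0,0.3635],"claw":0},
    {"offset":[0,0,0],"rotation":[0,0,0.379],"claw":0},
    {"offset":[0,0,0],"rotation":[0,0,0.389],"claw":0},
    {"offset":[0,0,0],"rotation":[0,0,0.3925],"claw":0},
    {"offset":[0,0,0],"rotation":[0,0,0.3925],"claw":0},
    {"offset":[0,0,0],"rotation":[0,0,0.3925],"claw":0},
  ],
)

```text
clock: 19.28
tcp_pos: [0.5466, -0.0393, 0.2173]
orientation: [-1.652, -2.672, 0.0]
contact_force: [0.4, -0.6, -3.8]
grip_width: 0.011
gripper_force: 48.8
```

Emit:
drive_tool(
  rows=[
    {"offset":[0,0,0],"rotation":[0,0,0],"claw":0},
    {"offset":[0,0,0],"rotation":[0,0,0],"claw":0},
    {"offset":[0,0,0],"rotation":[0,0,0],"claw":0},
    {"offset":[0,0,0],"rotation":[0,0,0],"claw":0},
    {"offset":[0,0,0],"rotation":[0,0,0],"claw":0},
    {"offset":[0,0,0],"rotation":[0,0,0],"claw":0},
    {"offset":[0,0,0],"rotation":[0,0,0],"claw":0},
    {"offset":[0,0,0],"rotation":[0,0,0],"claw":0},
    {"offset":[0,0,0],"rotation":[0,0,0],"claw":0},
    {"offset":[0,0,0],"rotation":[0,0,0],"claw":0},
    {"offset":[0,0,0],"rotation":[0,0,0],"claw":0},
    {"offset":[0,0,0],"rotation":[0,0,0],"claw":0},
  ],
)

```text
clock: 20.28
tcp_pos: [0.5466, -0.0393, 0.2173]
orientation: [1.653, 2.672, 0.0]
contact_force: [-0.0, -0.9, -4.7]
grip_width: 0.0112
gripper_force: 48.8
```

Run:
```python
from h import *
ball()
o,R,d,P,L,H,S,V=look()
al=(S<45)&(V>110)&(np.hypot(L[...,0],L[...,1])<62)&(L[...,2]>85)&(L[...,2]<115)
q=L[al];A=np.c_[q[:,:2],np.ones(len(q))]
rim=q[np.hypot(q[:,0],q[:,1])>53]
if len(rim)>20: print("rim plane",len(rim),np.linalg.lstsq(np.c_[rim[:,:2],np.ones(len(rim))],rim[:,2],rcond=None)[0])
w=(S<60)&(V>150)&(P[...,2]<12)&(P[...,2]>-5)&(np.hypot(L[...,0],L[...,1])<100);print("stripe tool",w.sum(),np.median(L[w],0) if w.any() else 0)
```

```text
20.2833 [ 0.5466 -0.0393  0.2173] [-0.  -0.9 -4.7] 0.011153037976243955 [ 0.37  0.35 -0.51  1.87  0.2   0.97  0.24]
moment [ 0.01  0.02 -0.01] grip 48.75661790370941 tool y az 26.52 tilt 0.0
ball n 329 uv 259 308 214 247 sphere c tool [-0.4  0.6 88.7] r 18.2
clip tool 1903 [[-11.0, 53.6, 28.9], [10.5, 85.5, 62.3]]
20.3333 [ 0.5466 -0.0393  0.2173] [ 0.5 -0.1 -4.2] 0.01119579027930178 [ 0.37  0.35 -0.51  1.87  0.2   0.97  0.24]
rim plane 2250 [-1.30473007e-02  5.44153473e-03  9.45109525e+01]
stripe tool 296 [ 12.54487919  78.88742193 213.47770093]
```

```bash
python3 -c "
from bench import hand_in
print(hand_in())"
```

```text
the job is handed in; nothing more can be done
None
```

I handed the job in at about 20 s on the clock, but no verdict came back. At the last check the clip was closed on the tab, and the gripper held the dish level about 10 cm above the mat, with the tab toward the white stripe and the ball within about 1 mm of the middle.

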